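# Open the long tablet box

### The job

Two dishwasher-tablet boxes with child-safe sliding covers stand on the wooden board. Open the longer one: press the ribbed release tab in its cover down and, while holding it down, slide the cover along its rails, away from the box's fixed end block, all the way to its stop; then let go. Leave the shorter box shut.

Things in the scene. Friction and masses are not known exactly. Their poses are not given: they have to be found in the camera images.
- long_tab (a point): Middle of the flat ribbed top (34 mm along the slide x 40 mm) of the longer box's white release tab; moves with it. The tab stands 10 mm above the cover, beside the grey fixed end block. 17 mm from here along +x a thumb lip, 7 mm high, 6 mm thick, ends the flat: push against it. x: the way the cover opens, away from the end block, as the raised arrow heads point; z: up.
- long_cover (a joint): Travel (m) of the white cover of the longer box (grey, 180 x 84 x 50 mm high, fixed on a board whose top is z = 0.022; cover, rails, end block flush at 50 mm, tab point at 60): 0 shut, 0.075 open at its stop. 1.5 N friction, stays where left. Latched at 0 (1 mm play) unless the tab is 4 mm down; hold it down for the first 27 mm.
- long_release (a joint): How far the longer box's release tab is pressed (m): 0 up, 0.008 fully down at its stop. It moves straight down against a spring, 1.6 N at first, 4.8 N fully down, frees the cover at 0.004 and springs back up when let go.
- short_cover (a joint): Travel (m) of the cover of the other, shorter box (130 x 70 x 50 mm high, same make, same tab): 0 shut, where it must stay. Either box may stand on the left.

How it is judged (in metres and radians):
On the way:
1. the longer box's tab is held down while its cover starts to slide (value of joint long_release above 0.003 m and value of joint long_cover above 0.004 m), for 0.05 s.
At the end, for the whole second after the job is handed in: The longer box's cover is open to its stop (at least 63 of its 75 mm of travel) and at rest, its tab has been let go and has sprung back up (within 2 mm), and the shorter box's cover is still shut (within 5 mm) (value of joint long_cover above 0.063 m and value of joint long_release below 0.002 m and velocity of joint long_cover between -0.01 and 0.01 m/s and value of joint short_cover below 0.005 m); the robot touches nothing.
It fails at once if the shorter box's cover is slid open (value of joint short_cover above 0.008 m).
It also fails if it takes over 32 s, if anything falls off the work surface, if the arm or the gripper's body presses on something with over 40 N, if the wrist force passes 120 N, or if a joint passes its speed limit or range.

### The arm

A 6-joint arm with a two-finger parallel gripper is mounted at the origin on a cart in front of the work surface, level with it; the furniture and walls round the work are solid. World frame = base frame: x ahead of the robot, y to its left, z up, the work surface at z = 0. Lengths are in mm, angles in degrees, forces in N, time in s.
With the tool pointing down it reaches from about 300 to 750 mm from the base axis. Payload 8.5 kg.
Tool frame: the origin (TCP) lies on the centre line of the jaws, within the pads' length; the fingertips stand 8 mm ahead of it and the grasp point (between the pads) lies 11 mm behind it; z points along the fingers, y is the line along which they close (so a half turn about z gives the same grasp; the last joint's range is limited). The gripper opens to 88 mm and grips with 3 to 60 N. Pads are 18 mm wide; open, the fingers measure 123 mm over their backs; the gripper's body (75 mm by 187 mm) begins 45 mm behind the grasp point.
Start: joints at [-79.888, 21.807, 74.336, -0, 83.858, -12.336], TCP at [210.012, -508.307, 246.748] pointing down, gripper open.
Joint ranges: [-178.18, 178.18], [-50.72, 133.34], [12.68, 142.11], [-81.47, 261.47], [9.98, 163.14], [-165.26, 165.26]. Speed limits (degrees/s): [136.94, 136.94, 180, 180, 180, 180].

### API

Orientations are given as a 3x3 rotation matrix whose columns are the frame's x, y, z axes.
In Python, from plant import robot gives the robot as it stands.
- The arm moves only by the tool jog_arm, never from a script. Its arguments are lists of equal length, an entry for each row: "turn": the turn, a rotation vector about the tool's x, y, z in degrees, a list of three; "dp": the shift along the tool's x, y, z in cm, a list of three; "hand": the closure, from -1 (fully open) to 1 (shut), so that 0 is half open. In form: {"turn": [[ax, ay, az], ...], "dp": [[x, y, z], ...], "hand": [hand, ...]}. A call has exactly 10 rows; each row is the pose to reach, as a shift and turn from the pose commanded when the call began, along the tool's axes at that moment; what a row does not reach only later rows make up. A row lasts 1/8 s, in which the tool goes at most 62.5 mm and 10.7 degrees, less where a joint would pass 70% of its speed; a pose out of reach is approached as far as the arm can. A call with a gripper value outside its range is refused whole. The fingers move at their own pace and stop on an object; "squeeze" is the grip in N (left out, the last holds). Time passes only in rows, so rows that repeat a pose let the fingers close, or fill a call up. It gives the time, the measured TCP pose, the force, the opening and the grip force at its end, in the units of the state.
- robot.get_obs(): the state, without advancing time (a new reading comes with each control period).
- robot.snapshot(name): name is "side" or "top"; returns a dict with "pixels" (480x640x3 uint8, blue, green, red), "z_map" (480x640 float32, mm along the optical axis (not along the pixel's ray), 0 where there is no reading), "fx", "fy", "cx", "cy" (pixels), "dist_coeffs" ([k1, k2, p1, p2, k3] as OpenCV has them; the pictures are not rectified), "rvec" (rotation vector, rad) and "tvec" (3), from world to camera coordinates, as OpenCV has them. Camera axes: x right, y down, z forward; pixel columns grow to the right and rows downward; lengths in mm; the calibration is good to about 2 mm. A picture is of the moment at which its call begins.
- robot.sign_off(): hands the job in; it is judged then, once.
Trained networks look in a picture, given as the dict that the camera call returned (one of the last four; its "shot" number tells which), for a name from the list of things; names that differ only in an ending like _2 or _b are one class to them, and where a whole thing is asked for, a point or a joint stands for the part that bears it (a point fixed in the world has none). Each returns a list of dicts, best first, with "confidence" (0 to 1); they miss things now and then, are a little off and sometimes report something else, mostly with a low value. They report only what shows in the picture. A call takes as long as a camera call.
- robot.regions_of(picture, name): "region" (480x640 bool, what is visible of it) and "extent" ([centre column, centre row, width, height] in pixels, round what is visible of it).
- robot.spot_point(picture, name): "at" ([row, column] in pixels: a listed point, or the origin of a listed thing).
The state is a dict: "t": time; "joint_positions": joint angles; "joint_velocities": joint speeds; "effort": joint torques, N m; "tcp_pos": TCP position; "tool_rot": TCP orientation; "wrist_force": force on the tool from outside, world axes, zero at the start; "moment": the same for the moment, N m; "opening": finger opening in mm; "grip_force": force on a finger pad.
Only numpy, scipy, OpenCV 4.12 (cv2) and the standard library are available. Lean on these libraries where they do the work, as an engineer would, in place of code of your own. Each camera call takes 0.05 s, during which the arm holds its last target. There are 200 camera calls.

## Working session

There is one attempt and no reset: what is moved stays moved. The work goes in short steps, Python scripts to look and compute and a tool call to move; the robot and the scene stay as the last step left them, time stands still between calls to the robot, and variables do not carry over. Pictures are saved under pics/ and viewed, at most 10 in all, crops included, and the job is handed in when it is done.

Besides the shell and the picture viewer there is one more tool, called after "Call:" as a command line: name --argument value ..., lists and objects as JSON in quotes. jog_arm: Moves the arm, as the interface text tells. Its arguments: {"type":"object","properties":{"turn":{"type":"array","items":{"type":"array","items":{"type":"number"}}},"dp":{"type":"array","items":{"type":"array","items":{"type":"number"}}},"hand":{"type":"array","items":{"type":"number"}},"squeeze":{"type":"number"}},"required":["turn","dp","hand"]}

```bash
mkdir -p pics; ls; cat > h.py <<'E'
import numpy as np, cv2
from plant import robot
def world(p,rc):
    r,c=[int(round(v)) for v in rc]
    w=p["z_map"][r-2:r+3,c-2:c+3]; z=np.median(w[w>0])
    return ray(p,[rc],[z])[0]
def ray(p,rcs,zs):
    K=np.array([[p["fx"],0,p["cx"]],[0,p["fy"],p["cy"]],[0,0,1.]])
    u=cv2.undistortPoints(np.array([[r[1],r[0]] for r in rcs],float).reshape(-1,1,2),K,np.array(p["dist_coeffs"],float)).reshape(-1,2)
    X=np.c_[u,np.ones(len(u))]*np.array(zs,float)[:,None]
    R=cv2.Rodrigues(np.array(p["rvec"],float))[0]
    return (X-np.array(p["tvec"],float).reshape(1,3))@R
E
python3 - <<'E'
from h import *
o=robot.get_obs(); print(o["t"],o["tcp_pos"],np.round(o["tool_rot"],3),o["opening"])
for n in ("top","side"):
    p=robot.snapshot(n); im=p["pixels"].copy(); cv2.imwrite(f"pics/{n}0.png",im)
    for d in robot.spot_point(p,"long_tab"): print(n,"tab",d["at"],d["confidence"],world(p,d["at"]).round(1))
    for k in ("long_cover","short_cover","long_tab"):
        for d in robot.regions_of(p,k):
            rc=np.argwhere(d["region"]&(p["z_map"]>0)); X=ray(p,rc,[p["z_map"][r,c] for r,c in rc])
            m=np.median(X,0); q=X[abs(X[:,2]-72)<5]
            rect=cv2.minAreaRect(q[:,:2].astype(np.float32)) if len(q)>5 else None
            print(n,k,d["confidence"],d["extent"],m.round(1),rect)
E
```

```text
pics
0.0 [ 209.98274807 -508.05379258  246.15429964] [[ 0.924  0.382 -0.   ]
 [ 0.382 -0.924  0.001]
 [ 0.    -0.001 -1.   ]] 88.27502324206729
top tab [282.2, 236.8] 0.77 [469.3 103.1  82.6]
top long_cover 0.7 [248.5, 248.7, 58.7, 100.6] [524.4  87.1  72.4] ((525.15966796875, 88.10984802246094), (68.09919738769531, 152.07586669921875), 79.10079193115234)
top long_cover 0.56 [241.2, 278.8, 27.7, 28.1] [479.5  95.7  82.4] ((485.06890869140625, 88.24076843261719), (53.206016540527344, 32.414306640625), 36.13130569458008)
top short_cover 0.65 [405.0, 225.8, 43.3, 64.3] [ 562.9 -160.4   72.7] ((564.0177001953125, -161.42999267578125), (103.17513275146484, 56.43608474731445), 11.751565933227539)
top long_tab 0.94 [241.1, 280.4, 30.1, 26.7] [478.   96.3  82.4] ((474.129638671875, 98.58685302734375), (42.8751106262207, 33.80797576904297), 82.15443420410156)
side tab [292.2, 320.1] 0.8 [471.1 104.1  80.6]
side long_cover 0.72 [295.2, 290.4, 95.2, 43.1] [516.8  97.6  71.8] ((522.9307250976562, 87.83563995361328), (70.11746215820312, 156.48226928710938), 79.43949890136719)
side long_cover 0.53 [326.4, 232.9, 47.5, 20.0] [ 553.5 -152.4   72.3] ((563.847900390625, -159.54293823242188), (99.69258880615234, 55.73651885986328), 12.026857376098633)
side short_cover 0.75 [326.9, 232.6, 50.9, 21.9] [ 554.3 -151.5   72.2] ((565.2623291015625, -161.87606811523438), (101.70756530761719, 60.173797607421875), 11.602189064025879)
side long_tab 0.96 [317.5, 290.6, 31.7, 22.5] [478.8 103.7  81.3] ((488.3653869628906, 93.98646545410156), (44.117950439453125, 65.28985595703125), 70.69618225097656)
```

```bash
python3 - <<'E'
import cv2,numpy as np
a=cv2.imread("pics/top0.png")[170:330,170:450]; b=cv2.imread("pics/side0.png")[200:340,220:400]
cv2.imwrite("pics/c.png",np.vstack([cv2.resize(a,(640,366)),cv2.resize(b,(300,233)).copy() if 0 else cv2.copyMakeBorder(cv2.resize(b,(300,233)),0,0,0,340,0)]))
E
```

```text
(no output)
```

View pics/c.png

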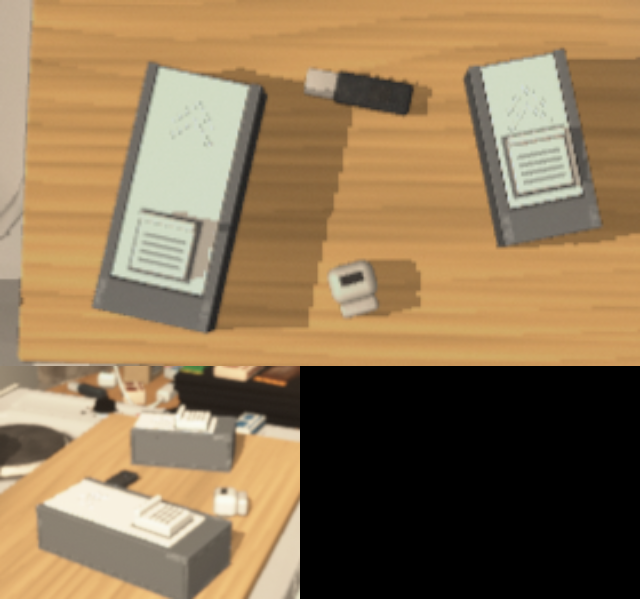

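View pics/side0.png

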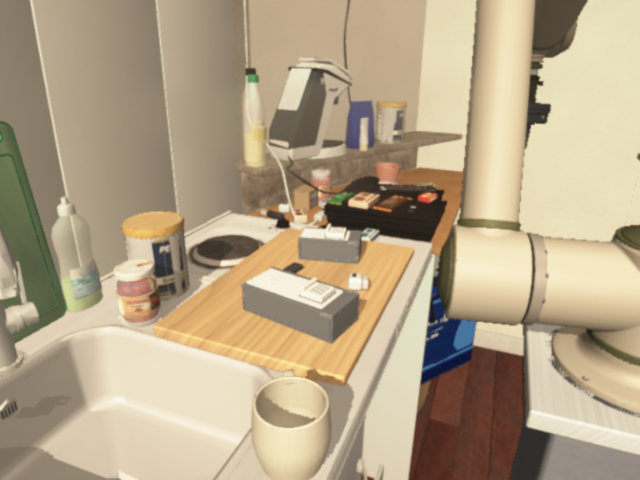

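Call:
jog_arm --turn '[[0,0,10],[0,0,20],[0,0,33.3],[0,0,33.3],[0,0,33.3],[0,0,33.3],[0,0,33.3],[0,0,33.3],[0,0,33.3],[0,0,33.3]]' --dp '[[4,-4,0],[8,-8,0],[12,-12,0],[16.5,-16.5,0],[21,-21,0],[25.5,-25.3,0],[30,-29.8,1],[34.5,-34.2,2],[39,-38.6,3],[43.5,-43,4]]' --hand '[1,1,1,1,1,1,1,1,1,1]' --squeeze 10

```text
t: 1.75
tcp_pos: [445.5, 50.4, 207.9]
tool_rot: [[0.982, -0.188, 0.001], [-0.188, -0.982, -0.0], [0.001, 0.0, -1.0]]
wrist_force: [0.1, -1.3, 0.2]
opening: 0.4
grip_force: 0.0
```

```bash
cat >> h.py <<'E'
def goto(x,y,z,yaw=-10.9):
    o=robot.get_obs(); R=np.array(o["tool_rot"]); a=np.radians(yaw); c,s=np.cos(a),np.sin(a)
    T=np.array([[c,s,0],[s,-c,0],[0,0,-1]])
    print(o["t"],o["tcp_pos"].round(1),np.round(o["wrist_force"],1),o["opening"],"q6",o["joint_positions"])
    print("dp cm",(R.T@(np.array([x,y,z])-o["tcp_pos"])/10).round(2),"turn",np.degrees(cv2.Rodrigues(R.T@T)[0].ravel()).round(2))
E
python3 -c "
from h import *
goto(468.2,104,130)"
```

```text
1.75 [445.5  50.4 207.9] [ 0.1 -1.3  0.2] 0.4491494973512264 q6 [-8.73720073e+00  1.37439567e+01  9.34020873e+01 -4.23977330e-03
  7.27960330e+01  9.21125683e+01]
dp cm [ 1.21 -5.69  7.79] turn [ 0.   -0.06  0.05]
```

Call:
jog_arm --turn '[[0,0,0],[0,0,0],[0,0,0],[0,0,0],[0,0,0],[0,0,0],[0,0,0],[0,0,0],[0,0,0],[0,0,0]]' --dp '[[0.5,-2.6,2],[1.1,-5.2,4],[1.1,-5.2,6],[1.1,-5.2,7.7],[1.1,-5.2,8.7],[1.1,-5.2,9.7],[1.1,-5.2,9.7],[1.1,-5.2,9.7],[1.1,-5.2,9.7],[1.1,-5.2,9.7]]' --hand '[1,1,1,1,1,1,1,1,1,1]'

```text
t: 3.0
tcp_pos: [465.6, 97.3, 111.2]
tool_rot: [[0.982, -0.188, 0.001], [-0.188, -0.982, -0.0], [0.001, -0.0, -1.0]]
wrist_force: [-0.7, 0.0, 0.2]
opening: 0.4
grip_force: 0.0
```

```bash
python3 - <<'E'
from h import *
goto(468.2,104,82+8)
for n in ("top","side"):
    p=robot.snapshot(n)
    for d in robot.spot_point(p,"long_tab"): print(n,"tab",d["at"],d["confidence"],world(p,d["at"]).round(1))
    for d in robot.regions_of(p,"long_tab")[:1]:
        rc=np.argwhere(d["region"]&(p["z_map"]>0)); X=ray(p,rc,[p["z_map"][r,c] for r,c in rc]); 
        print(d["confidence"],d["extent"],[np.sum(abs(X[:,2]-z)<1) for z in range(70,100,2)])
    cv2.imwrite(f"pics/{n}1.png",cv2.resize(p["pixels"][200:350,200:400],(800,600),interpolation=cv2.INTER_CUBIC))
E
```

```text
3.0 [465.6  97.3 111.2] [-0.7  0.   0.2] 0.4347529724817964 q6 [-2.49676516e+00  2.34528117e+01  9.76828494e+01 -3.46323429e-04
  5.88339428e+01  9.83564817e+01]
dp cm [ 0.13 -0.71  2.12] turn [-0.   -0.03  0.05]
side tab [289.6, 319.4] 0.55 [474.4  99.   82.1]
0.58 [316.7, 290.4, 30.8, 19.2] [np.int64(1), np.int64(7), np.int64(39), np.int64(38), np.int64(34), np.int64(77), np.int64(226), np.int64(20), np.int64(16), np.int64(35), np.int64(2), np.int64(0), np.int64(0), np.int64(0), np.int64(0)]
```

View pics/side1.png

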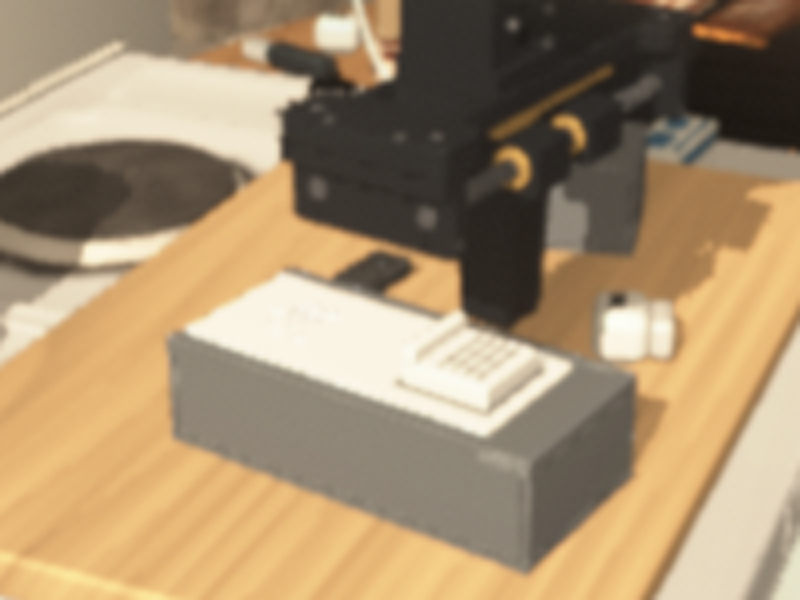

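```bash
python3 - <<'E'
from h import *
p=robot.snapshot("side")
d=robot.regions_of(p,"long_tab")[0]
rc=np.argwhere(d["region"]&(p["z_map"]>0)); X=ray(p,rc,[p["z_map"][r,c] for r,c in rc])
a=np.radians(-10.9); e=np.array([np.cos(a),np.sin(a)]); n=np.array([-e[1],e[0]])
o=robot.get_obs()["tcp_pos"]
for lo,hi in((80,84.5),(85.5,92)):
    q=X[(X[:,2]>lo)&(X[:,2]<hi)]; u=(q[:,:2]-o[:2])@e; v=(q[:,:2]-o[:2])@n
    print(len(q),"along",np.percentile(u,[2,50,98]).round(1),"across",np.percentile(v,[2,50,98]).round(1),np.median(q[:,2]))
# box top edges: all points near the box at z~72
g=np.argwhere(p["z_map"]>0); g=g[(g[:,0]>255)&(g[:,0]<340)&(g[:,1]>235)&(g[:,1]<365)]
X=ray(p,g,[p["z_map"][r,c] for r,c in g]); q=X[(abs(X[:,2]-71.5)<3)]; print(cv2.minAreaRect(q[:,:2].astype(np.float32)))
u=(q[:,:2]-o[:2])@e; v=(q[:,:2]-o[:2])@n
print(np.percentile(u,[1,99]),np.percentile(v,[1,99]))
E
```

```text
285 along [-6.6 10.3 27.5] across [-15.6   4.5  22.1] 81.63605578100405
44 along [26.1 28.  31. ] across [-10.8   7.4  22. ] 87.55983490078188
((513.1923217773438, 91.39639282226562), (87.18708038330078, 180.57444763183594), 79.53279113769531)
[-41.07808752 135.1838992 ] [-38.54901894  44.88351838]
```

Call:
jog_arm --turn '[[0,0,0],[0,0,0],[0,0,0],[0,0,0],[0,0,0],[0,0,0],[0,0,0],[0,0,0],[0,0,0],[0,0,0]]' --dp '[[0.9,-0.4,0],[0.9,-0.4,0.8],[0.9,-0.4,1.6],[0.9,-0.4,2.0],[0.9,-0.4,2.2],[0.9,-0.4,2.4],[0.9,-0.4,2.6],[0.9,-0.4,2.75],[0.9,-0.4,2.75],[0.9,-0.4,2.75]]' --hand '[1,1,1,1,1,1,1,1,1,1]'

```text
t: 4.65
tcp_pos: [475.2, 99.5, 83.6]
tool_rot: [[0.982, -0.188, 0.0], [-0.188, -0.982, -0.0], [0.0, 0.0, -1.0]]
wrist_force: [-1.7, -0.1, 3.9]
opening: 0.8
grip_force: 2.0
```

```bash
python3 - <<'E'
from h import *
o=robot.get_obs(); print(o["t"],o["tcp_pos"],o["wrist_force"])
p=robot.snapshot("side"); cv2.imwrite("pics/s2.png",cv2.resize(p["pixels"][240:345,230:370],(800,600),interpolation=cv2.INTER_CUBIC))
E
```

```text
4.65 [475.16278155  99.5225412   83.56117331] [-1.68293438 -0.13580705  3.93898435]
```

View pics/s2.png

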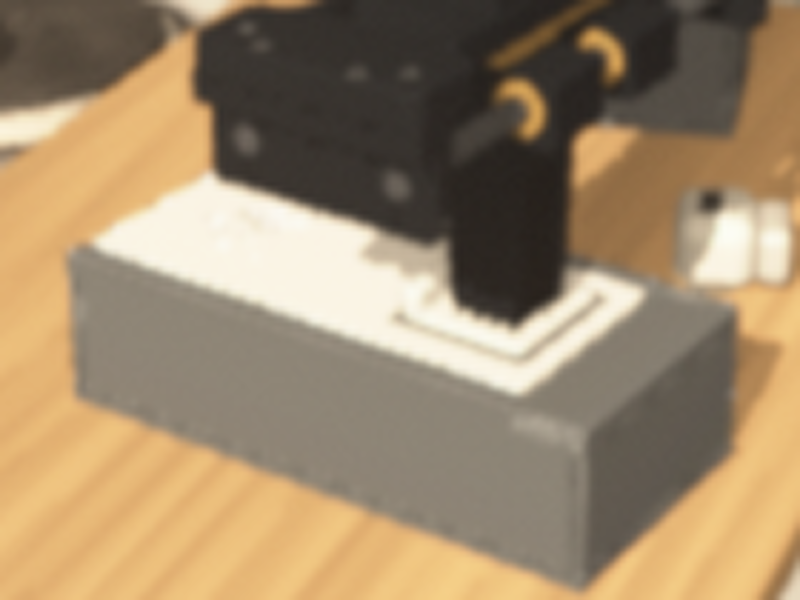

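The finger stands on the tab's flat (about 510,300), with the tab sunk to the cover. The 3.9 N reading matches about 6 mm of press. Next is the slide.

Call:
jog_arm --turn '[[0,0,0],[0,0,0],[0,0,0],[0,0,0],[0,0,0],[0,0,0],[0,0,0],[0,0,0],[0,0,0],[0,0,0]]' --dp '[[0.3,0,0.05],[0.6,0,0.05],[0.9,0,0.05],[1.3,0,0.05],[1.8,0,0.05],[2.4,0,0.05],[3.0,0,0.05],[3.7,0,0.05],[4.3,0,0.05],[4.3,0,0.05]]' --hand '[1,1,1,1,1,1,1,1,1,1]'

```text
t: 5.95
tcp_pos: [518.3, 91.2, 83.1]
tool_rot: [[0.982, -0.188, 0.002], [-0.188, -0.982, -0.0], [0.002, -0.0, -1.0]]
wrist_force: [1.4, -2.3, 3.9]
opening: 0.7
grip_force: 2.1
```

```bash
python3 - <<'E'
from h import *
o=robot.get_obs(); print(o["t"],o["tcp_pos"],o["wrist_force"])
p=robot.snapshot("side"); cv2.imwrite("pics/s3.png",cv2.resize(p["pixels"][240:345,230:370],(800,600),interpolation=cv2.INTER_CUBIC))
E
```

```text
5.95 [518.29505769  91.19746     83.05664135] [ 1.38981771 -2.34784158  3.86056997]
```

View pics/s3.png

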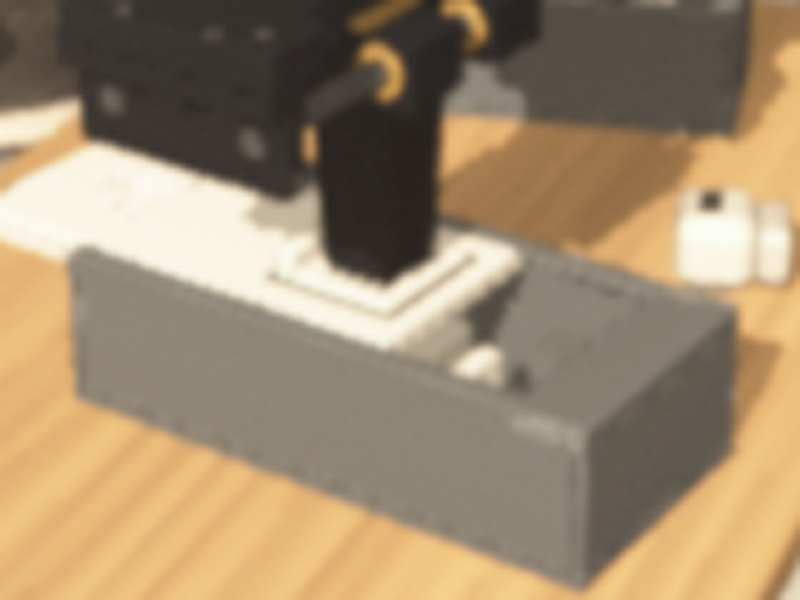

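The cover moved with the finger, about 40 mm, and the tab is still pressed. I'll continue to the stop.

Call:
jog_arm --turn '[[0,0,0],[0,0,0],[0,0,0],[0,0,0],[0,0,0],[0,0,0],[0,0,0],[0,0,0],[0,0,0],[0,0,0]]' --dp '[[0.5,0,0],[1.0,0,0],[1.5,0,0],[2.0,0,0],[2.5,0,0],[2.9,0,0],[3.2,0,0],[3.5,0,0],[3.7,0,0],[3.7,0,0]]' --hand '[1,1,1,1,1,1,1,1,1,1]'

```text
t: 7.25
tcp_pos: [553.7, 84.8, 82.9]
tool_rot: [[0.982, -0.188, 0.0], [-0.188, -0.982, 0.0], [0.0, -0.0, -1.0]]
wrist_force: [-1.6, 1.6, 4.4]
opening: 0.3
grip_force: 2.1
```

Call:
jog_arm --turn '[[0,0,0],[0,0,0],[0,0,0],[0,0,0],[0,0,0],[0,0,0],[0,0,0],[0,0,0],[0,0,0],[0,0,0]]' --dp '[[-0.1,0,-0.5],[-0.1,0,-1.5],[-0.1,0,-3],[-0.1,0,-6],[-0.1,0,-9],[-0.1,3,-12],[-0.1,8,-14],[-0.1,13,-14],[-0.1,17,-14],[-0.1,17,-14]]' --hand '[1,1,1,1,1,1,1,1,1,1]'

```text
t: 8.5
tcp_pos: [520.2, -84.4, 223.7]
tool_rot: [[0.981, -0.192, 0.001], [-0.192, -0.981, -0.001], [0.001, 0.0, -1.0]]
wrist_force: [-0.7, 0.9, 0.5]
opening: 0.7
grip_force: 0.0
```

```bash
python3 - <<'E'
from h import *
p=robot.snapshot("side"); cv2.imwrite("pics/s4.png",cv2.resize(p["pixels"][240:345,230:370],(800,600),interpolation=cv2.INTER_CUBIC))
d=robot.regions_of(p,"long_tab")[0]
rc=np.argwhere(d["region"]&(p["z_map"]>0)); X=ray(p,rc,[p["z_map"][r,c] for r,c in rc])
a=np.radians(-10.9); e=np.array([np.cos(a),np.sin(a)])
for lo,hi in((80,84.5),(85.5,92)):
    q=X[(X[:,2]>lo)&(X[:,2]<hi)]; u=(q[:,:2]-[465.6,97.3])@e
    print(len(q),np.percentile(u,[2,50,98]).round(1),np.median(q[:,2]))
E
```

```text
268 [ 67.5  85.9 103.9] 81.52638384926675
46 [100.8 102.7 105.5] 87.62950092048673
```

View pics/s4.png

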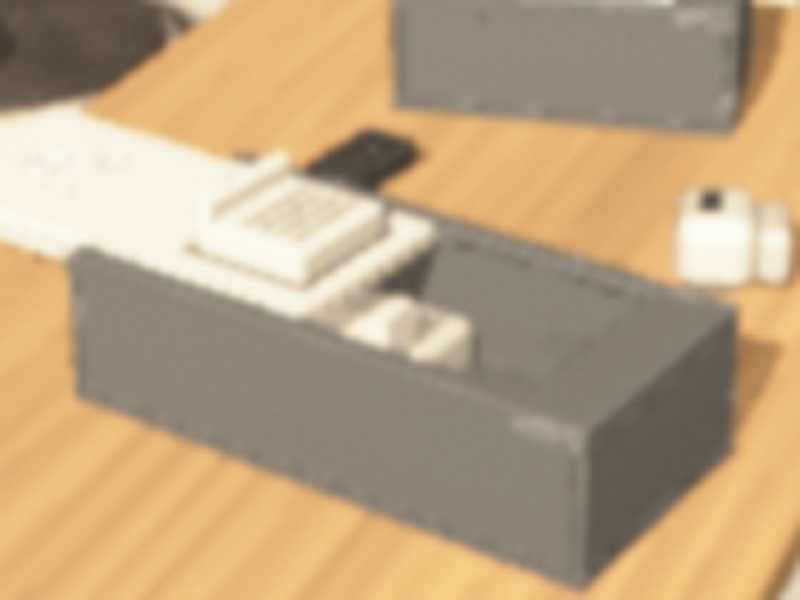

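The tab is back up at z = 81.5 mm. The cover has travelled about 75 mm, to its stop, and the arm is clear.

```bash
python3 -c "
from plant import robot
print(robot.sign_off())"
```

```text
the job is handed in; nothing more can be done
None
```

I opened the longer box's cover to its stop (about 75 mm in the side camera) and its tab sprang back up; the arm never went near the shorter box, and the job is handed in at about 8.6 s (no verdict came back).

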